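Load the specimen feed tube

TASK

Load both slim cast cylinders into the upright feed tube, end to end, one standing on the other. Bring the lower end of each into the flared mouth before you let it go, so that it slides down inside. Leave the thick cylinder and the cube where they stand.

Things in the scene. Friction and masses are not known exactly. Their poses are not given: they have to be found in the camera images.
- magazine: gravity magazine, fixed to the worktop: 110 x 110 x 12 mm aluminium foot plate with an upright clear round tube on it and a flared aluminium funnel on top, 150 mm high in all. Bore 39 mm, closed at the bottom, 138 mm from floor to rim; the funnel's rim is 66 mm wide inside and 74 mm outside, and narrows to the bore over about the top 20 mm. Origin: centre of the foot plate's underside; z points up along the tube.
- magazine_mouth (a point): centre of the funnel's rim, on the tube's axis, 150 mm above the worktop; the highest point of the magazine
- magazine_floor (a point): centre of the floor inside the tube, where the lower cylinder comes to stand, 12 mm above the worktop
- plug_1: one of two alike slim grey cast cylinders, 30 mm in diameter and 60 mm tall, about 0.09 kg, standing upright on the worktop. Origin: its centre, 30 mm above its underside; z runs along the cylinder. Either end may go down. Let go in the mouth, it slides down and may rock for up to a second before it stands still.
- plug_2: one of two alike slim grey cast cylinders, 30 mm in diameter and 60 mm tall, about 0.09 kg, standing upright on the worktop. Origin: its centre, 30 mm above its underside; z runs along the cylinder. Either end may go down. Let go in the mouth, it slides down and may rock for up to a second before it stands still.
- plug_thick: bystander: thick grey cast cylinder, 52 mm in diameter and 60 mm tall, too wide for the tube. Origin: its centre, 30 mm above its underside; z up. Stays where it is.
- paste_cube: bystander: grey 40 mm cast cube. Origin: centre of its underside; z up. Stays where it is.
Mind the look-alikes: they are no part of the job. Leave any blue look-alike of the plug_1 alone.

How it is judged:
By the outcome, as a careful person would: the job done as asked, in the order asked, and still so for the second after the job is handed in, with the robot touching nothing.
It also fails if it takes over 61 s, if anything falls off the work surface, if the arm or the gripper's body presses on something with over 40 N, if the wrist force passes 120 N, or if a joint passes its speed limit or range.

ROBOT

A 7-joint arm with a two-finger parallel gripper is mounted at the origin on a cart in front of the work surface, level with it; the furniture and walls round the work are solid. World frame = base frame: x ahead of the robot, y to its left, z up, the work surface at z = 0. Lengths are in m, angles in rad, forces in N, time in s.
With the tool pointing down it reaches from about 0.425 to 0.825 m from the base axis. Payload 3.6 kg.
Tool frame: the origin (TCP) lies between the finger pads; the fingertips stand 17 mm ahead of it and the grasp point (between the pads) lies 2 mm behind it; z points along the fingers, y is the direction in which the jaws open and shut (so a half turn about z gives the same grasp; the last joint's range is limited). The gripper opens to 93 mm and grips with 3 to 60 N. Pads are 15 mm wide; open, the fingers measure 128 mm over their backs; the gripper's body (75 mm by 188 mm) begins 65 mm behind the grasp point.
Start: joints at [1.284, 0.615, -0.013, 1.423, 0.008, 1.103, -0.04], TCP at [0.167, -0.628, 0.196] pointing down, gripper open.
Joint ranges: [-3.12, 3.12], [-0.3, 2.06], [-1.34, 1.32], [0.26, 2.42], [-1.36, 4.5], [0.01, 1.98], [-2.84, 2.84]. Speed limits (rad/s): [2.79, 2.79, 3.14, 3.14, 3.14, 3.14, 3.14].

INTERFACE

Orientations are given as a rotation vector (axis times angle).
In Python, from plant import r gives the robot as it stands.
- The arm moves only by the tool move_arm, never from a script. Its argument "moves" is a list of rows, each a list of 7 numbers: the shift along the tool's x, y, z in m, then the turn, a rotation vector about the tool's x, y, z in rad, then the closure, from -1 (fully open) to 1 (shut). A call has 1 to 8 rows; each row shifts and turns the commanded pose from where the row before left it, along the tool's axes as they then stand; what a row does not reach is not made up. A row lasts 1/12 s, in which the tool goes at most 41.7 mm and 7.16 degrees, less where a joint would pass 70% of its speed; a pose out of reach is approached as far as the arm can. A call is refused whole if a number of a shift passes 0.0417 or a number of a turn 0.125, either way. A call with a gripper value outside its range is refused whole. The fingers move at their own pace and stop on an object; "squeeze" is the grip in N (left out, the last holds). Time passes only in rows, so rows that do not move let the fingers close. It gives the time, the measured TCP pose, the force and the opening at its end, in the units of the state.
- r.state(): the state, without advancing time (a new reading comes with each control period).
- r.read_camera(name): name is "side" or "top" or "wrist"; returns the picture (480x640x3 uint8, red, green, blue); there is no depth.
- r.camera_info(name): a dict with "mtx" (3x3 intrinsics, pixels), "rvec" (rotation vector, rad) and "tvec" (3), from world to camera coordinates, as OpenCV has them; the wrist camera has in their place "tool_from_camera" (4x4, takes a point from camera to tool coordinates, whose origin is the TCP and whose axes are the flange's). Camera axes: x right, y down, z forward; pixel columns grow to the right and rows downward; lengths in m; the calibration is good to about 2 mm. A picture is of the moment at which its call begins: read the wrist's pose just before it. camera_info takes no time and is no camera call.
- r.close_job(): hands the job in, once; it reports no verdict.
The state is a dict: "time_s": time; "joint_pos": joint angles; "dq": joint speeds; "joint_torque": joint torques, N m; "position": TCP position; "tcp_rot": TCP orientation; "contact_force": force on the tool from outside, world axes, zero at the start; "moment": the same for the moment, N m; "width": opening from 0.0 (shut) to 1.0 (fully open).
Only numpy, scipy, OpenCV 4.12 (cv2) and the standard library are available. Lean on these libraries where they do the work, as an engineer would, in place of code of your own. Each camera call takes 0.05 s, during which the arm holds its last target.

## Working session

There is one attempt and no reset: what is moved stays moved. The work goes in short steps, Python scripts to look and compute and a tool call to move; the robot and the scene stay as the last step left them, time stands still between calls to the robot, and variables do not carry over. Pictures are saved under pics/ and viewed, and the job is handed in when it is done.

Besides the shell and the picture viewer there is one more tool, called after ">>>" in YAML: its name, and indented under it one key for each argument. move_arm: Moves the arm, as the interface text tells. Its arguments: {"type":"object","properties":{"moves":{"type":"array"},"squeeze":{"type":"number"}},"required":["moves"]}

```bash
ls; mkdir -p pics; python3 - <<'E'
from plant import r
import cv2
s=r.state();print({k:s[k] for k in('time_s','position','tcp_rot','width','contact_force')})
for n in('side','top','wrist'):
    im=r.read_camera(n);cv2.imwrite(f'pics/{n}0.png',im[:,:,::-1]);print(n,r.camera_info(n))
E
```

```text
pics
{'time_s': 0.0, 'position': array([ 0.16678857, -0.62737085,  0.19509679]), 'tcp_rot': array([-3.11260973e+00, -4.06856686e-01,  6.08736665e-04]), 'width': 1.0025012383560992, 'contact_force': array([-0.19232234, -0.43131278, -0.24628398])}
side {'mtx': array([[516.31740139,   0.        , 324.44907182],
       [  0.        , 516.31740139, 242.34254138],
       [  0.        ,   0.        ,   1.        ]]), 'rvec': array([ 2.07243792, -0.13769982,  0.10510813]), 'tvec': array([-0.51828725,  0.12764384,  1.03278153])}
top {'mtx': array([[525.37547427,   0.        , 322.47536192],
       [  0.        , 525.37547427, 246.73803736],
       [  0.        ,   0.        ,   1.        ]]), 'rvec': array([ 2.15731187, -2.13801908,  0.22590914]), 'tvec': array([0.01004636, 0.53522063, 0.98392622])}
wrist {'mtx': array([[418.61027955,   0.        , 315.12970345],
       [  0.        , 418.61027955, 237.30617903],
       [  0.        ,   0.        ,   1.        ]]), 'tool_from_camera': array([[-6.09439836e-04, -9.54366795e-01, -2.98636315e-01,
         8.37866918e-02],
       [ 9.99999759e-01, -4.82616711e-04, -4.98420046e-04,
         8.25923020e-04],
       [ 3.31548665e-04, -2.98636547e-01,  9.54366860e-01,
        -1.89030469e-01],
       [ 0.00000000e+00,  0.00000000e+00,  0.00000000e+00,
         1.00000000e+00]])}
```

View pics/side0.png

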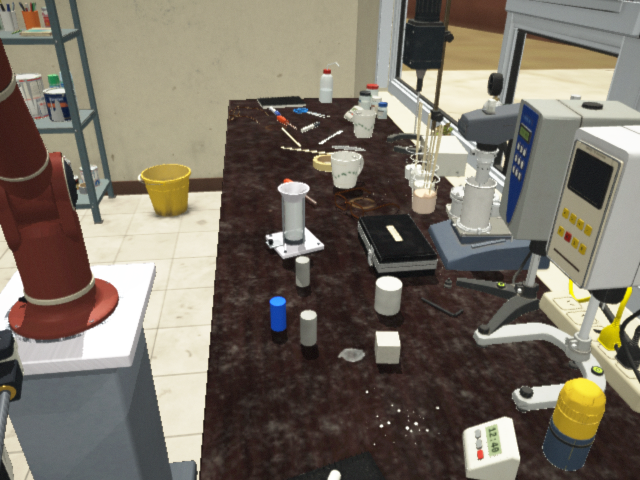

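View pics/top0.png

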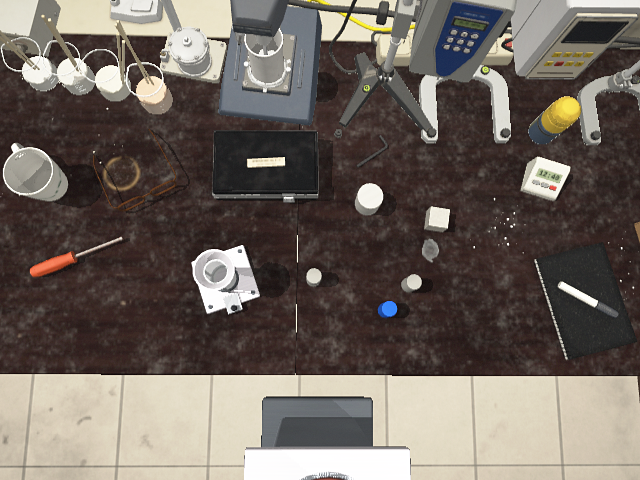

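View pics/wrist0.png

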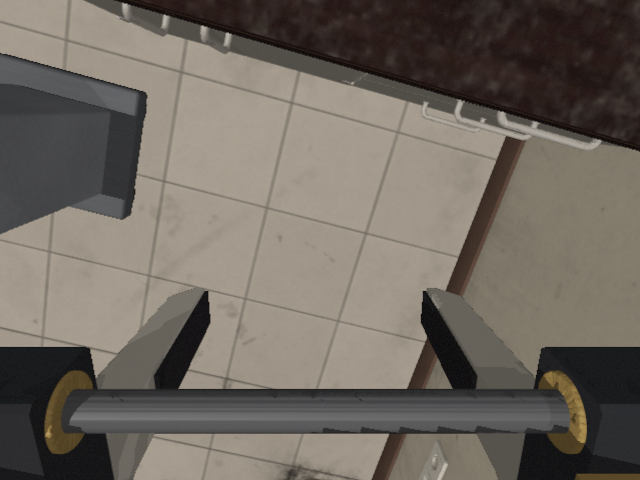

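The side view shows grey slim plugs at (302,272) and (308,328), a blue look-alike at (278,314), the thick cylinder at (388,296) and the cube at (387,347). In the top view the slim plugs are at (314,277) and (412,284), blue at (389,310), thick at (369,199), cube at (437,219) and the funnel at (216,270). The two slim greys fit the description: narrow, round, and not blue. I'll enlarge a crop to confirm and measure.

```bash
cat > h.py <<'E'
import numpy as np, cv2
from plant import r
def cam(n):
    i=r.camera_info(n);R=cv2.Rodrigues(i['rvec'])[0];return i['mtx'],R,np.array(i['tvec']).ravel()
def ray(n,uv):
    K,R,t=cam(n);d=R.T@np.linalg.inv(K)@np.array([uv[0],uv[1],1.]);return -R.T@t,d
def onz(n,uv,z):
    c,d=ray(n,uv);return c+d*(z-c[2])/d[2]
def proj(n,p):
    i=r.camera_info(n);return cv2.projectPoints(np.float64(p).reshape(-1,3),i['rvec'],i['tvec'],i['mtx'],None)[0].reshape(-1,2)
def tri(a,ua,b,ub):
    c1,d1=ray(a,ua);c2,d2=ray(b,ub);A=np.stack([d1,-d2],1);s=np.linalg.lstsq(A,c2-c1,rcond=None)[0]
    p,q=c1+s[0]*d1,c2+s[1]*d2;return (p+q)/2,np.linalg.norm(p-q)
E
python3 - <<'E'
import cv2,numpy as np
from h import *
t=cv2.imread('pics/top0.png');s=cv2.imread('pics/side0.png')
a=cv2.resize(t[235:330,180:440],None,fx=3,fy=3,interpolation=cv2.INTER_CUBIC)
b=cv2.resize(s[170:370,250:420],None,fx=3,fy=3,interpolation=cv2.INTER_CUBIC)
cv2.imwrite('pics/ct.png',a);cv2.imwrite('pics/cs.png',b)
def blobs(im,x0,y0,x1,y1,th):
    m=np.zeros(im.shape[:2],np.uint8);m[y0:y1,x0:x1]=(im[y0:y1,x0:x1].min(2)>th)*255
    n,l,st,c=cv2.connectedComponentsWithStats(m)
    for i in range(1,n):
        if st[i,4]>60:print(st[i],c[i].round(1))
for th in(90,130):
    print('top');blobs(t,180,170,460,330,th);print('side');blobs(s,255,170,420,370,th)
c,d=ray('top',(320,240));print('cams',c,ray('side',(0,0))[0])
for uv in((314,277),(412,284)):
    p=onz('top',uv,.06);print(p,proj('side',p),proj('side',p-[0,0,.06]))
p=onz('top',(215,270),.15);print(p,proj('side',p))
E
```

```text
top
[355 183  28  32 703] [368.4 198.5]
[212 192  69   6 180] [240.9 195.9]
[282 194  14   8  91] [288.3 197.4]
[424 206  26  26 531] [436.7 218.6]
[422 239  17  23 273] [429.7 249.4]
[ 191  245   69   70 3234] [223.9 278.5]
[306 268  16  18 217] [313.2 276.4]
[401 274  21  18 275] [411.2 282.7]
side
[324 170  38  19 459] [344.3 177.7]
[405 170  15  44 425] [414.2 187.7]
[ 265  180   59   79 2296] [293.8 222.2]
[358 221  62  51 525] [385.8 258.8]
[386 225  17  16 130] [394.  232.7]
[295 256  15  31 358] [302.4 270.7]
[375 276  28  40 938] [387.7 294.8]
[300 310  17  35 472] [308.6 326.5]
[375 331  26  33 786] [387.1 346.5]
[338 348  27  14 259] [351.7 354.4]
top
[355 183  28  28 584] [368.7 196.6]
[425 206  25  23 442] [437.3 217.1]
[ 191  245   69   69 3069] [223.9 278.2]
[306 268  16  16 188] [313.3 275.6]
[402 274  20  16 220] [412.1 281.8]
side
[331 170  30  18 411] [344.8 177.8]
[405 170  15  43 364] [414.2 185.4]
[ 266  181   58   78 1961] [294.1 222.6]
[387 226  15  15 113] [394.1 233. ]
[296 256  13   8  83] [302.  259.5]
[376 276  26  32 589] [388.3 289.5]
[300 310  17  10 132] [308.  314.7]
[376 331  24  18 371] [387.4 338.8]
cams [0.35787449 0.05200193 1.06013891] [ 0.38275404 -0.90602953  0.61980817]
[0.47370867 0.03125264 0.06      ] [[299.48134593 258.64426983]] [[299.65507185 282.37393183]]
[ 0.46208307 -0.15727904  0.06      ] [[303.56768049 312.24720166]] [[303.64755744 338.43301897]]
[0.47374621 0.20478418 0.15      ] [[291.75786907 187.43366354]]
```

View pics/ct.png

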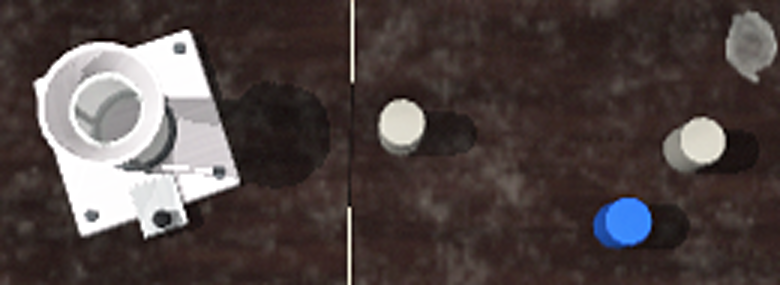

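View pics/cs.png

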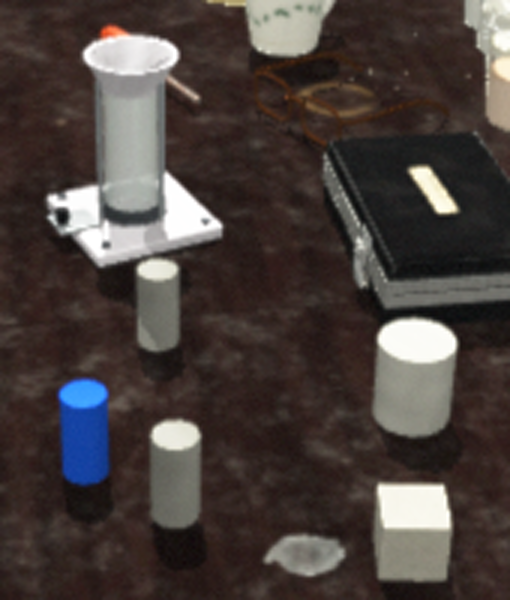

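The crop confirms two alike slim grey cylinders, with top centres near (313.9,276.4) and (414.1,281.8) in the top view. The blue one is separate, and the thick cylinder and cube lie apart. The funnel rim centre is near (213.9,269). Next I triangulate and check the heights.

```bash
python3 - <<'E'
from h import *
for n,a,b,z in(('A',(313.8,276.3),(302.3,259.2),.06),('B',(414.0,281.8),(308.2,314.4),.06),('rim',(213.9,269),(293.6,189),.15),('blue',(388.9,309),(278,301),.06),('cube',(437.5,216),(387.4,336),.04),('thick',(369,196.5),(388.3,282),.06)):
    p,e=tri('top',a,'side',b);print(n,p.round(4),'gap',e.round(4),'topplane',onz('top',a,z).round(4),'sideplane',onz('side',b,z).round(4))
s=r.state();R=cv2.Rodrigues(s['tcp_rot'])[0];print(R.round(3))
E
```

```text
A [0.4775 0.0315 0.0578] gap 0.0044 topplane [0.4751 0.0316 0.06  ] sideplane [0.4794 0.0283 0.06  ]
B [ 0.4683 -0.1618  0.0577] gap 0.0033 topplane [ 0.4664 -0.1613  0.06  ] sideplane [ 0.4696 -0.1646  0.06  ]
rim [0.4772 0.2077 0.1445] gap 0.0021 topplane [0.4755 0.2067 0.15  ] sideplane [0.4772 0.1951 0.15  ]
blue [ 0.4165 -0.1125  0.0565] gap 0.0048 topplane [ 0.4139 -0.1119  0.06  ] sideplane [ 0.4187 -0.1172  0.06  ]
cube [ 0.6027 -0.2166  0.0396] gap 0.0017 topplane [ 0.6017 -0.2163  0.04  ] sideplane [ 0.6034 -0.2169  0.04  ]
thick [ 0.6373 -0.0765  0.0581] gap 0.0045 topplane [ 0.6344 -0.0759  0.06  ] sideplane [ 0.6389 -0.0785  0.06  ]
[[ 0.966  0.257 -0.001]
 [ 0.257 -0.966  0.002]
 [-0.    -0.002 -1.   ]]
```

Heights come out within calibration (about 58 mm for the plugs, 145 mm for the rim). First I square the tool so its x is world x and its y is −world y, which also keeps the jaws clear of the blue plug. Then I travel towards B, the plug further from the magazine.

>>> move_arm:
  moves:
    - [0,0,0,0,0,0.087,-1]
    - [0,0,0,0,0,0.087,-1]
    - [0,0,0,0,0,0.086,-1]
    - [0.0214,-0.0333,0,0,0,0,-1]
    - [0.0214,-0.0333,0,0,0,0,-1]
    - [0.0214,-0.0333,0,0,0,0,-1]
    - [0.0214,-0.0333,0,0,0,0,-1]
    - [0.0214,-0.0333,0,0,0,0,-1]
  squeeze: 25

```text
time_s: 0.82
position: [0.2746, -0.4598, 0.196]
tcp_rot: [-3.141, 0.001, 0.0]
contact_force: [0.3, 0.2, -0.2]
width: 0.998
```

>>> move_arm:
  moves:
    - [0.0214,-0.0333,0,0,0,0,-1]
    - [0.0214,-0.0333,0,0,0,0,-1]
    - [0.0214,-0.0333,0,0,0,0,-1]
    - [0.0214,-0.0333,0,0,0,0,-1]
    - [0.0214,-0.0333,0,0,0,0,-1]
    - [0,0,0,0,0,0,-1]

```text
time_s: 1.32
position: [0.3866, -0.2861, 0.1962]
tcp_rot: [-3.136, -0.024, -0.005]
contact_force: [1.1, 0.8, 0.3]
width: 0.999
```

>>> move_arm:
  moves:
    - [0.0201,-0.0312,0,0,0,0,-1]
    - [0.0201,-0.0312,0,0,0,0,-1]
    - [0.0201,-0.0312,0,0,0,0,-1]
    - [0.0201,-0.0312,0,0,0,0,-1]
    - [0,0,0,0,0,0,-1]
    - [0,0,0,0,0,0,-1]

```text
time_s: 1.82
position: [0.4624, -0.168, 0.196]
tcp_rot: [-3.141, -0.009, 0.0]
contact_force: [0.2, -0.1, -0.6]
width: 1.0
```

```bash
cat >> h.py <<'E'
def wrist(fn):
    s=r.state();im=r.read_camera('wrist');cv2.imwrite(fn,im[:,:,::-1]);return s,im
def wray(s,uv):
    i=r.camera_info('wrist');T=np.eye(4);T[:3,:3]=cv2.Rodrigues(s['tcp_rot'])[0];T[:3,3]=s['position'];M=T@i['tool_from_camera']
    return M[:3,3],M[:3,:3]@np.linalg.inv(i['mtx'])@np.array([uv[0],uv[1],1.])
def wonz(s,uv,z):
    c,d=wray(s,uv);return c+d*(z-c[2])/d[2]
E
python3 - <<'E'
from h import *
import pickle
s,im=wrist('pics/w1.png');pickle.dump(s,open('w1.pkl','wb'));print(s['time_s'],s['position'],s['tcp_rot'],s['joint_pos'])
E
```

```text
1.8167 [ 0.46242046 -0.16801331  0.19601417] [-3.14060161e+00 -9.10760307e-03  2.71146119e-04] [ 0.33085921  0.37230612 -0.03616087  1.86820733  0.01563975  0.90181427
 -1.27752853]
```

View pics/w1.png

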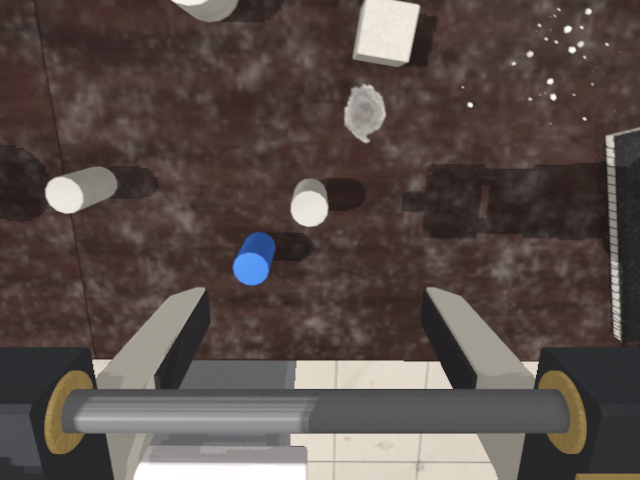

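The wrist view shows B's top at about (309,208), A's top at (66,194) and the blue plug at (253,266). Refining the positions:

```bash
python3 - <<'E'
from h import *
import pickle
s=pickle.load(open('w1.pkl','rb'));im=cv2.imread('pics/w1.png')
for x0,y0,x1,y1,n in((280,170,340,240,'B'),(35,160,125,225,'A')):
    m=(im[y0:y1,x0:x1].min(2)>185).astype(np.uint8)
    c=max(cv2.findContours(m,cv2.RETR_EXTERNAL,cv2.CHAIN_APPROX_NONE)[0],key=cv2.contourArea)
    e=cv2.fitEllipse(cv2.convexHull(c));uv=np.array(e[0])+[x0,y0];print(n,uv,e[1],wonz(s,uv,.06).round(4))
print(r.state()['position'])
E
```

```text
B [308.79870987 208.32709503] (34.9053840637207, 35.96876525878906) [ 0.4688 -0.1634  0.06  ]
A [ 63.93930244 194.87155151] (32.72774887084961, 39.445369720458984) [0.4786 0.0299 0.06  ]
[ 0.46127034 -0.17025347  0.19599747]
```

>>> move_arm:
  moves:
    - [0.007,-0.007,0,0,0,0,-1]
    - [0,0,0.03,0,0,0,-1]
    - [0,0,0.035,0,0,0,-1]
    - [0,0,0.035,0,0,0,-1]
    - [0,0,0.02,0,0,0,-1]
    - [0,0,0.0,0,0,0,-1]
    - [0,0,0,0,0,0,-1]

```text
time_s: 2.45
position: [0.4677, -0.1644, 0.0758]
tcp_rot: [-3.141, 0.004, 0.003]
contact_force: [0.0, -0.3, -0.0]
width: 1.001
```

```bash
python3 - <<'E'
from h import *
import pickle
s,im=wrist('pics/w2.png');pickle.dump(s,open('w2.pkl','wb'));print(s['time_s'],s['position'],s['tcp_rot'])
E
```

```text
2.45 [ 0.46770286 -0.16439825  0.07576929] [-3.14137359  0.00400276  0.00337634]
```

View pics/w2.png

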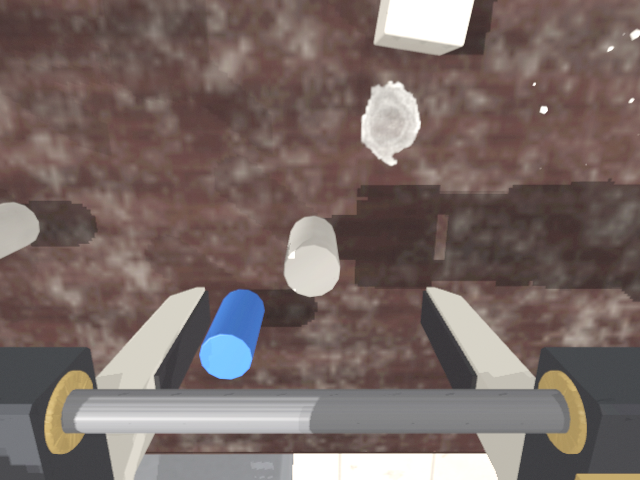

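B's top is at about (312,271), centred between the fingers. The blue plug's top at (226,357) lies well behind the left finger.

```bash
python3 - <<'E'
from h import *
import pickle
s=pickle.load(open('w2.pkl','rb'))
for uv in((312,271),(312,297),(312,246),(285,271),(340,271)):print(uv,wonz(s,uv,.06).round(4))
i=r.camera_info('wrist');M=np.linalg.inv(i['tool_from_camera'])
print(cv2.projectPoints(np.float64([[0,-.0465,.017],[0,.0465,.017],[0,0,.017]]),cv2.Rodrigues(M[:3,:3])[0],M[:3,3],i['mtx'],None)[0].reshape(-1,2))
E
```

```text
(312, 271) [ 0.469  -0.1634  0.06  ]
(312, 297) [ 0.454  -0.1633  0.06  ]
(312, 246) [ 0.4829 -0.1635  0.06  ]
(285, 271) [ 0.469  -0.1492  0.06  ]
(340, 271) [ 0.469  -0.1781  0.06  ]
[[226.1147067  272.49296513]
 [401.70382927 272.4236076 ]
 [313.89788259 272.45829087]]
```

>>> move_arm:
  moves:
    - [0.001,-0.001,0.012,0,0,0,-1]
    - [0,0,0.02,0,0,0,-1]
    - [0,0,0,0,0,0,-1]
    - [0,0,0,0,0,0,1]
    - [0,0,0,0,0,0,1]
    - [0,0,0,0,0,0,1]
    - [0,0,0,0,0,0,1]
    - [0,0,0,0,0,0,1]

```text
time_s: 3.17
position: [0.47, -0.1626, 0.0451]
tcp_rot: [3.141, -0.0, 0.002]
contact_force: [0.1, 0.1, -0.4]
width: 0.688
```

>>> move_arm:
  moves:
    - [0,0,0,0,0,0,1]
    - [0,0,0,0,0,0,1]
    - [0,0,0,0,0,0,1]
    - [0,0,0,0,0,0,1]

```text
time_s: 3.5
position: [0.4694, -0.1624, 0.0443]
tcp_rot: [-3.142, 0.0, 0.0]
contact_force: [-0.2, 0.4, 0.3]
width: 0.402
```

>>> move_arm:
  moves:
    - [0,0,0,0,0,0,1]
    - [0,0,0,0,0,0,1]
    - [0,0,0,0,0,0,1]
    - [0,0,0,0,0,0,1]
    - [0,0,0,0,0,0,1]

```text
time_s: 3.92
position: [0.4694, -0.1624, 0.0442]
tcp_rot: [-3.142, 0.0, 0.0]
contact_force: [-0.4, -0.5, 0.7]
width: 0.044
```

>>> move_arm:
  moves:
    - [0,0,-0.015,0,0,0,1]
    - [0,0,-0.03,0,0,0,1]
    - [0,0,-0.035,0,0,0,1]
    - [0,0,-0.035,0,0,0,1]
    - [0,0,-0.035,0,0,0,1]
    - [0,0,-0.03,0,0,0,1]
    - [0,0,0,0,0,0,1]
    - [0,0,0,0,0,0,1]

```text
time_s: 4.58
position: [0.4704, -0.1627, 0.2259]
tcp_rot: [3.14, -0.0, 0.006]
contact_force: [-0.3, 0.9, 0.1]
width: 0.006
```

```bash
python3 - <<'E'
from h import *
s=r.state();print(s['time_s'],s['position'],s['tcp_rot'],s['width'],s['contact_force'])
im=r.read_camera('side');cv2.imwrite('pics/s3.png',im[:,:,::-1])
im=r.read_camera('wrist');cv2.imwrite('pics/w3.png',im[:,:,::-1])
E
```

```text
4.5833 [ 0.47037303 -0.16268154  0.22587071] [ 3.14043727e+00 -3.47232734e-04  6.35537088e-03] 0.006217406924345394 [-0.28465983  0.87649251  0.11651952]
```

View pics/s3.png

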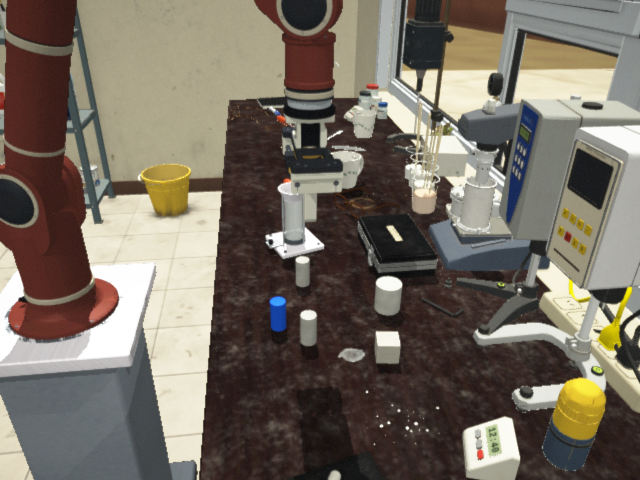

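View pics/w3.png

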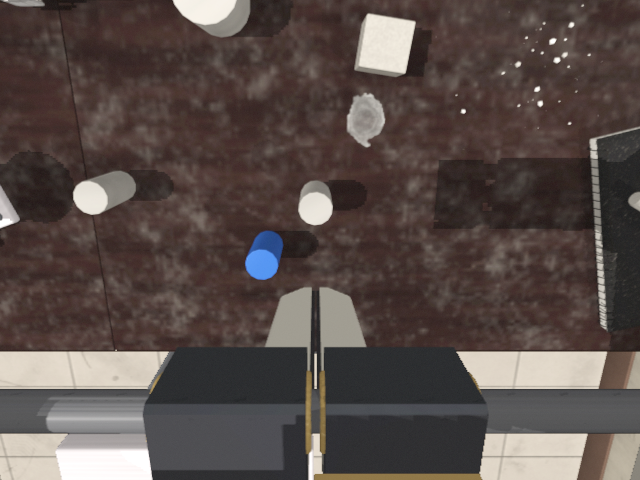

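The grasp missed: the width ran down to 0.006 and B stands untouched at (316,203). In the wrist view the fingertips end at row 288, whereas a tip 17 mm ahead of the TCP should show at about row 272. I'll check where the fingertips really are using the side picture.

```bash
python3 - <<'E'
from h import *
im=cv2.imread('pics/s3.png');cv2.imwrite('pics/c3.png',cv2.resize(im[120:260,250:390],None,fx=4,fy=4,interpolation=cv2.INTER_CUBIC))
s=r.state();p=s['position'];print(p)
for d in(.017,0,-.02,-.03):print(d,proj('side',p-[0,0,d]),(proj('side',p-[0,0,d])-[250,120])*4)
im=r.read_camera('top');cv2.imwrite('pics/t3.png',im[:,:,::-1]);print(proj('top',p))
E
```

```text
[ 0.46842793 -0.16208661  0.22318881]
0.017 [[307.47345234 242.22101957]] [[229.89380937 488.8840783 ]]
0 [[307.48575079 233.1478412 ]] [[229.94300317 452.59136481]]
-0.02 [[307.50052868 222.24545916]] [[230.00211471 408.98183664]]
-0.03 [[307.50804636 216.6992899 ]] [[230.03218545 386.79715959]]
[[435.55355746 269.84892088]]
```

View pics/c3.png

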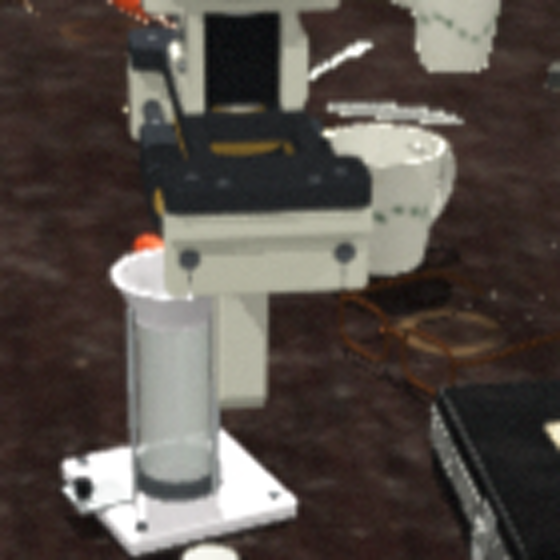

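View pics/t3.png

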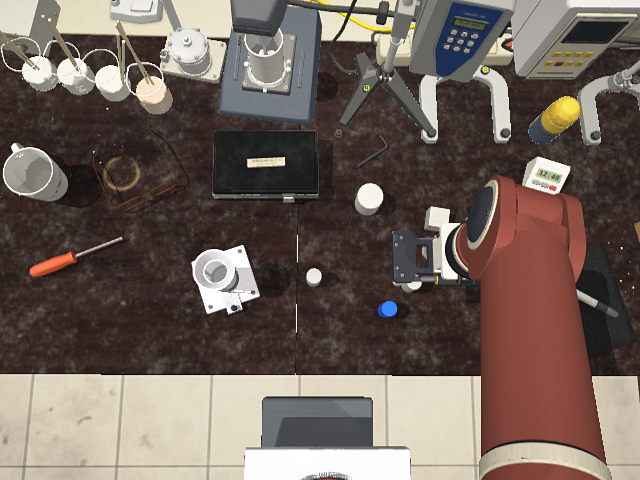

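```bash
python3 - <<'E'
from h import *
s=r.state();p=s['position'];print(p,s['tcp_rot'])
def ony(uv,y):
    c,d=ray('side',uv);return c+d*(y-c[1])/d[1]
f=lambda x,y:(250+x/4,120+y/4)
print('tip near face',ony(f(217,407),p[1]-.0175),ony(f(270,407),p[1]-.0175))
print('body bottom', ony(f(163,290),p[1]-.094),ony(f(368,290),p[1]-.094))
print('body if y smaller', ony(f(163,290),p[1]-.06))
E
```

```text
[ 0.46818718 -0.16202299  0.22272325] [-3.14047952e+00  2.13521398e-04  5.46007298e-03]
tip near face [ 0.46124871 -0.17952299  0.25317447] [ 0.48238906 -0.17952299  0.25202358]
body bottom [ 0.43451846 -0.25602299  0.33748407] [ 0.50573785 -0.25602299  0.33430291]
body if y smaller [ 0.43722611 -0.22202299  0.32271649]
```

The side view puts the fingertips at z≈0.252 with the TCP reading 0.223, and the body underside at 0.336. The body is 84 mm behind the tips, as stated, so the whole gripper sits about 40 mm further back than the tool frame claims: real tips are about 20–29 mm *above* the reported TCP. That explains the miss over the top. I'll open again, descend to reported TCP z ≈ 0.003 (tips at about 0.03) in stages, and check.

>>> move_arm:
  moves:
    - [0.001,0.001,0,0,0,0,-1]
    - [0,0,0.02,0,0,0,-1]
    - [0,0,0.02,0,0,0,-1]
    - [0,0,0.02,0,0,0,-1]
    - [0,0,0.02,0,0,0,-1]
    - [0,0,0.02,0,0,0,-1]
    - [0,0,0.02,0,0,0,-1]
    - [0,0,0,0,0,0,-1]

```text
time_s: 5.4
position: [0.4669, -0.1623, 0.0999]
tcp_rot: [-3.138, -0.0, 0.016]
contact_force: [-0.5, 0.4, -0.2]
width: 0.528
```

>>> move_arm:
  moves:
    - [0,0,0,0,0,0,-1]
    - [0,0,0,0,0,0,-1]
    - [0,0,0,0,0,0,-1]
    - [0,0,0,0,0,0,-1]
    - [0,0,0,0,0,0,-1]
    - [0,0,0.02,0,0,0,-1]
    - [0,0,0.02,0,0,0,-1]
    - [0,0,0,0,0,0,-1]

```text
time_s: 6.07
position: [0.4684, -0.1627, 0.0623]
tcp_rot: [-3.14, 0.0, 0.008]
contact_force: [-0.8, -0.1, -0.2]
width: 0.995
```

>>> move_arm:
  moves:
    - [0,0,0.02,0,0,0,-1]
    - [0,0,0.015,0,0,0,-1]
    - [0,0,0,0,0,0,-1]
    - [0,0,0,0,0,0,-1]

```text
time_s: 6.4
position: [0.4706, -0.1634, 0.0298]
tcp_rot: [-3.141, 0.0, 0.0]
contact_force: [-0.3, -0.4, -0.3]
width: 0.999
```

```bash
python3 - <<'E'
from h import *
s=r.state();print(s['time_s'],s['position'],s['tcp_rot'],s['width'],s['contact_force'])
im=r.read_camera('side');cv2.imwrite('pics/c4.png',cv2.resize(im[150:360,230:420,::-1],None,fx=2.8,fy=2.8,interpolation=cv2.INTER_CUBIC))
im=r.read_camera('wrist');cv2.imwrite('pics/w4.png',im[:,:,::-1])
E
```

```text
6.4 [ 0.47058748 -0.16342026  0.02977044] [-3.14149088e+00  1.62925251e-04  2.92351373e-04] 0.9993190276227557 [-0.3413008  -0.42578731 -0.27621083]
```

View pics/c4.png

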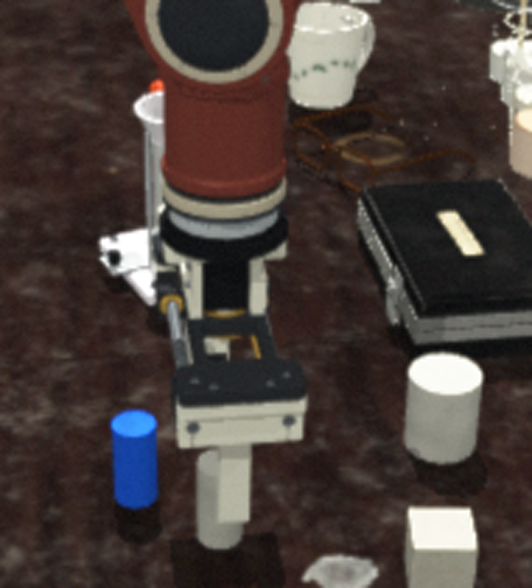

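View pics/w4.png

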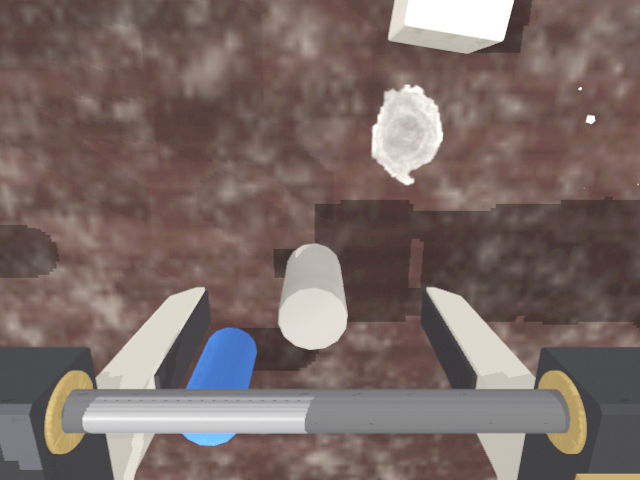

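```bash
python3 - <<'E'
from h import *
def ony(uv,y):
    c,d=ray('side',uv);return c+d*(y-c[1])/d[1]
f=lambda x,y:(230+x/2.8,150+y/2.8)
for y in(-.2274,-.21):print('tip',y,ony(f(217,519),y),ony(f(250,520),y))
print('plug bottom centre', onz('side',f(219,540),0), 'top edges',[ony(f(x,455),-.163) for x in(197,241)])
print(proj('side',[.4706,-.2274,.03+.02]),[ (proj('side',[.4706,-.2274,.05])-[230,150])*2.8])
E
```

```text
tip -0.2274 [ 0.46116423 -0.2274      0.06396507] [ 0.48115218 -0.2274      0.06122566]
tip -0.21 [ 0.46317466 -0.21        0.0497133 ] [ 0.4836751  -0.21        0.04690365]
plug bottom centre [ 0.4690458  -0.17078154  0.        ] top edges [array([ 0.45572031, -0.163     ,  0.0642319 ]), array([ 0.48401088, -0.163     ,  0.06171489])]
[[313.02903386 341.42296692]] [array([[232.4812948 , 535.98430739]])]
```

Finger x centre is 0.471 against the plug's 0.470. Tips are at about z=0.060 with the TCP at 0.030, so they stand about 29 mm above it. Descending another 27 mm puts the tips near 0.032, roughly 28 mm of overlap. Then I close.

>>> move_arm:
  moves:
    - [-0.001,0,0.013,0,0,0,-1]
    - [0,0,0.014,0,0,0,-1]
    - [0,0,0,0,0,0,-1]
    - [0,0,0,0,0,0,1]
    - [0,0,0,0,0,0,1]
    - [0,0,0,0,0,0,1]
    - [0,0,0,0,0,0,1]
    - [0,0,0,0,0,0,1]

```text
time_s: 7.17
position: [0.4699, -0.1635, 0.0029]
tcp_rot: [3.141, -0.0, 0.002]
contact_force: [0.4, -0.5, -0.0]
width: 0.694
```

>>> move_arm:
  moves:
    - [0,0,0,0,0,0,1]
    - [0,0,0,0,0,0,1]
    - [0,0,0,0,0,0,1]
    - [0,0,0,0,0,0,1]
    - [0,0,0,0,0,0,1]
    - [0,0,0,0,0,0,1]
    - [0,0,0,0,0,0,1]

```text
time_s: 7.75
position: [0.4694, -0.1633, 0.0022]
tcp_rot: [-3.141, 0.0, 0.0]
contact_force: [0.3, 1.3, 0.6]
width: 0.318
```

Gripped: width 0.318 is about 30 mm. Lifting and checking.

>>> move_arm:
  moves:
    - [0,0,-0.015,0,0,0,1]
    - [0,0,-0.03,0,0,0,1]
    - [0,0,-0.035,0,0,0,1]
    - [0,0,-0.035,0,0,0,1]
    - [0,0,-0.035,0,0,0,1]
    - [0,0,-0.035,0,0,0,1]
    - [0,0,-0.015,0,0,0,1]
    - [0,-0.02,0,0,0,0,1]

```text
time_s: 8.42
position: [0.4717, -0.1486, 0.2065]
tcp_rot: [3.136, -0.012, 0.014]
contact_force: [-0.6, -0.2, -0.2]
width: 0.318
```

>>> move_arm:
  moves:
    - [-0.005,-0.035,0,0,0,0,1]
    - [-0.005,-0.035,0,0,0,0,1]
    - [-0.005,-0.035,0,0,0,0,1]
    - [-0.005,-0.035,0,0,0,0,1]
    - [-0.005,-0.035,0,0,0,0,1]
    - [-0.005,-0.035,0,0,0,0,1]
    - [0,-0.03,0,0,0,0,1]
    - [0,-0.02,0,0,0,0,1]

```text
time_s: 9.08
position: [0.4383, 0.1202, 0.2023]
tcp_rot: [-3.14, -0.007, 0.001]
contact_force: [0.5, 0.2, -2.1]
width: 0.319
```

>>> move_arm:
  moves:
    - [0,0,0,0,0,0,1]
    - [0,0,0,0,0,0,1]

```text
time_s: 9.25
position: [0.4389, 0.1175, 0.202]
tcp_rot: [3.141, 0.005, -0.001]
contact_force: [-0.7, -1.1, -1.1]
width: 0.319
```

```bash
python3 - <<'E'
from h import *
import pickle
s,im=wrist('pics/w5.png');pickle.dump(s,open('w5.pkl','wb'));print(s['time_s'],s['position'],s['tcp_rot'],s['width'],s['contact_force'])
im=r.read_camera('side');cv2.imwrite('pics/s5.png',im[:,:,::-1])
E
```

```text
9.25 [0.43890918 0.1174913  0.2020234 ] [ 3.14135235e+00  4.67638288e-03 -1.28035872e-03] 0.3194583322358164 [-0.67849077 -1.05011233 -1.11972663]
```

View pics/w5.png

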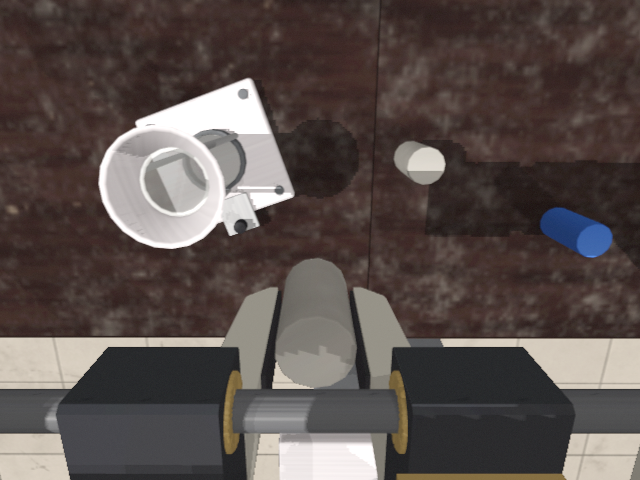

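View pics/s5.png

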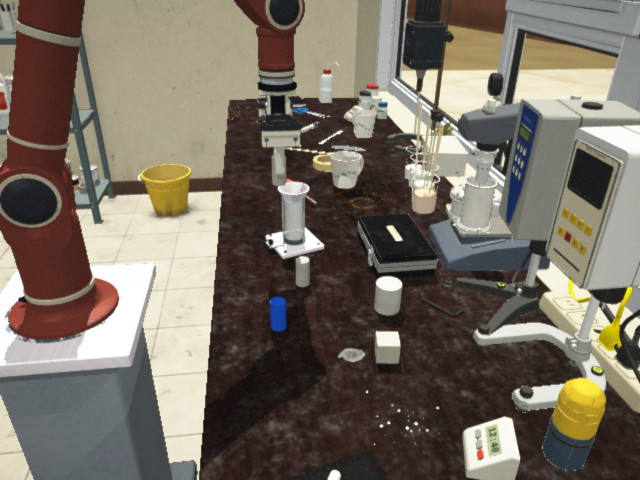

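The plug is held upright between the fingers. The funnel rim spans x≈99–225, y≈124–249 in the wrist view. Fitting it:

```bash
python3 - <<'E'
from h import *
import pickle
s=pickle.load(open('w5.pkl','rb'));im=cv2.imread('pics/w5.png')
pts=np.float32([[99,185],[113,147],[160,124],[205,142],[225,190],[210,230],[165,249],[118,230]])
e=cv2.fitEllipse(pts);print(e)
print(wonz(s,e[0],.15),[wonz(s,p,.15).round(4) for p in pts[[0,2,4,6]]])
e2=((418+445)/2,163);print('A',wonz(s,(427,164),.06))
cv2.imwrite('pics/c5.png',cv2.resize(im[110:265,85:305],None,fx=3.5,fy=3.5))
E
```

```text
((162.3417205810547, 186.80335998535156), (123.61351013183594, 127.6190185546875), 127.958251953125)
[0.47797357 0.20576707 0.15      ] [array([0.4789, 0.2424, 0.15  ]), array([0.5133, 0.2033, 0.15  ]), array([0.4762, 0.1695, 0.15  ]), array([0.4397, 0.2082, 0.15  ])]
A [0.47972676 0.02908664 0.06      ]
```

View pics/c5.png

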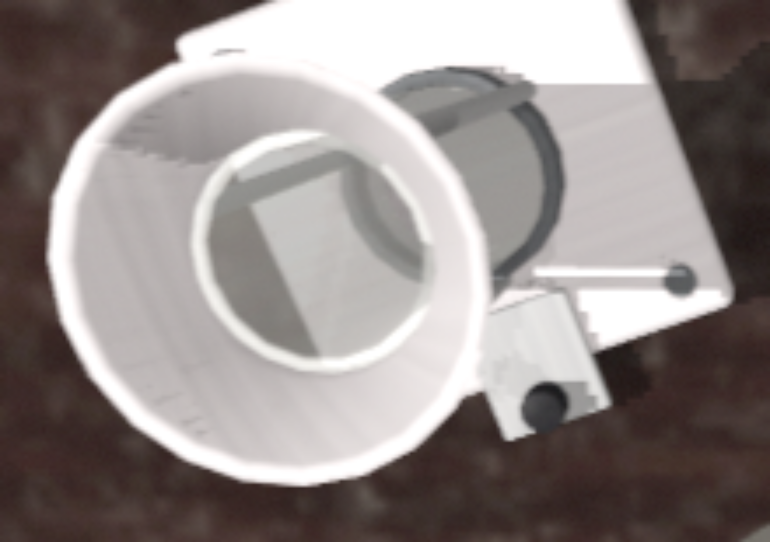

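The rim centre is (0.478, 0.206), with a fitted diameter of about 74 mm as specified, which agrees with the fixed cameras. Plug B's lower end is at 0.200, so I move over the mouth.

>>> move_arm:
  moves:
    - [0.01,-0.022,0,0,0,0,1]
    - [0.01,-0.022,0,0,0,0,1]
    - [0.01,-0.022,0,0,0,0,1]
    - [0.009,-0.022,0,0,0,0,1]
    - [0,0,0,0,0,0,1]
    - [0,0,0,0,0,0,1]
    - [0,0,0,0,0,0,1]
    - [0,0,0,0,0,0,1]

```text
time_s: 10.02
position: [0.4785, 0.2022, 0.2021]
tcp_rot: [3.14, -0.005, -0.001]
contact_force: [-1.1, 0.2, -0.5]
width: 0.32
```

>>> move_arm:
  moves:
    - [-0.0005,-0.0035,0.01,0,0,0,1]
    - [0,0,0.02,0,0,0,1]
    - [0,0,0.015,0,0,0,1]
    - [0,0,0,0,0,0,1]
    - [0,0,0,0,0,0,1]

```text
time_s: 10.43
position: [0.4773, 0.2073, 0.1565]
tcp_rot: [3.14, -0.001, -0.003]
contact_force: [0.5, 0.4, -0.8]
width: 0.315
```

```bash
python3 - <<'E'
from h import *
import pickle
s,im=wrist('pics/w6.png');print(s['time_s'],s['position'],s['tcp_rot'],s['width'],s['contact_force'])
a=r.read_camera('side');a=cv2.resize(a[120:260,230:370,::-1],None,fx=4,fy=4,interpolation=cv2.INTER_CUBIC)
cv2.imwrite('pics/c6.png',a)
E
```

```text
10.4333 [0.47729167 0.20727767 0.15649733] [ 3.14047409e+00 -1.43819249e-03 -3.37245295e-03] 0.3149143943045356 [ 0.48588141  0.39544119 -0.76593167]
```

View pics/w6.png

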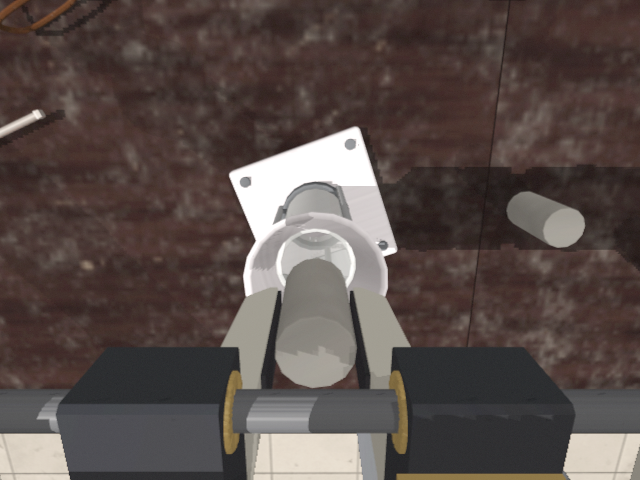

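View pics/c6.png

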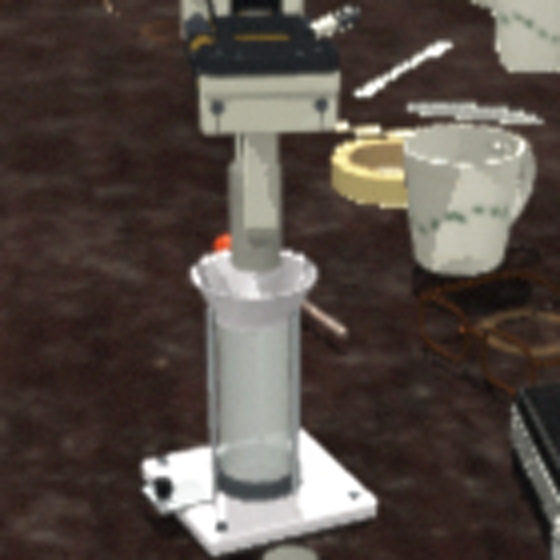

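The plug is centred over the mouth in both views. Lowering its end about 22 mm into the funnel, with tips still above the rim, and checking the force before release.

>>> move_arm:
  moves:
    - [0.0005,0.001,0.008,0,0,0,1]
    - [0,0,0.01,0,0,0,1]
    - [0,0,0.009,0,0,0,1]
    - [0,0,0,0,0,0,1]
    - [0,0,0,0,0,0,1]
    - [0,0,0,0,0,0,1]

```text
time_s: 11.03
position: [0.4786, 0.2072, 0.1302]
tcp_rot: [-3.142, 0.0, 0.0]
contact_force: [1.0, -0.7, -1.1]
width: 0.32
```

```bash
python3 - <<'E'
from h import *
s,im=wrist('pics/w7.png');print(s['time_s'],s['position'],s['tcp_rot'],s['width'],s['contact_force'])
a=r.read_camera('side');a=cv2.resize(a[120:260,230:370,::-1],None,fx=4,fy=4,interpolation=cv2.INTER_CUBIC)
b=cv2.resize(im[200:340,220:420,::-1],None,fx=2.5,fy=2.5);o=np.zeros((560,800,3),np.uint8);o[:,:400]=a[:,80:480];o[:350,400:]=cv2.resize(b,(400,350))
cv2.imwrite('pics/c7.png',o)
E
```

```text
11.0333 [0.47859712 0.2071846  0.13018902] [-3.14152601e+00  8.15985829e-05  1.61023025e-04] 0.3204794757670447 [ 0.95632876 -0.66807133 -1.05009932]
```

View pics/c7.png

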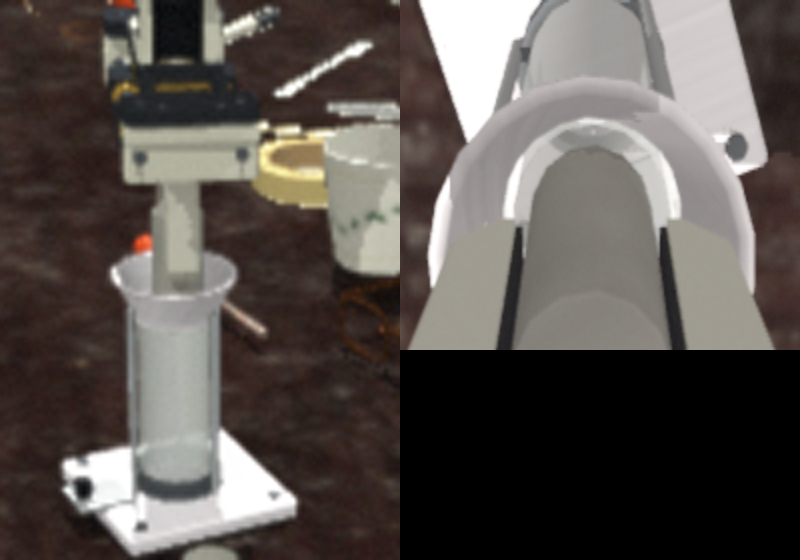

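The plug's lower end is inside the funnel and concentric with the bore, with no contact force. Releasing.

>>> move_arm:
  moves:
    - [0,0.0005,0.002,0,0,0,1]
    - [0,0,0,0,0,0,-1]
    - [0,0,0,0,0,0,-1]
    - [0,0,0,0,0,0,-1]
    - [0,0,0,0,0,0,-1]
    - [0,0,0,0,0,0,-1]
    - [0,0,0,0,0,0,-1]
    - [0,0,0,0,0,0,-1]

```text
time_s: 11.8
position: [0.4786, 0.2066, 0.1284]
tcp_rot: [-3.141, 0.0, -0.0]
contact_force: [-0.2, -0.2, -0.3]
width: 0.772
```

>>> move_arm:
  moves:
    - [0,0,-0.01,0,0,0,-1]
    - [0,0,-0.03,0,0,0,-1]
    - [0,0,-0.03,0,0,0,-1]
    - [0,0.01,0,0,0,0,-1]
    - [0,0.03,0,0,0,0,-1]
    - [0,0.03,0,0,0,0,-1]
    - [0,0.03,0,0,0,0,-1]

```text
time_s: 12.38
position: [0.4785, 0.1057, 0.199]
tcp_rot: [-3.141, -0.002, -0.002]
contact_force: [-0.1, -0.5, -0.4]
width: 0.997
```

```bash
python3 - <<'E'
from h import *
s=r.state();print(s['time_s'],s['position'],s['tcp_rot'],s['width'],s['contact_force'])
a=r.read_camera('side');a=cv2.resize(a[150:300,230:370,::-1],None,fx=4,fy=4,interpolation=cv2.INTER_CUBIC)
cv2.imwrite('pics/c8.png',a)
E
```

```text
12.3833 [0.47851987 0.10567534 0.19902609] [-3.14132540e+00 -1.89443712e-03 -2.02706779e-03] 0.9972852335287393 [-0.1260633  -0.46777795 -0.38529217]
```

View pics/c8.png

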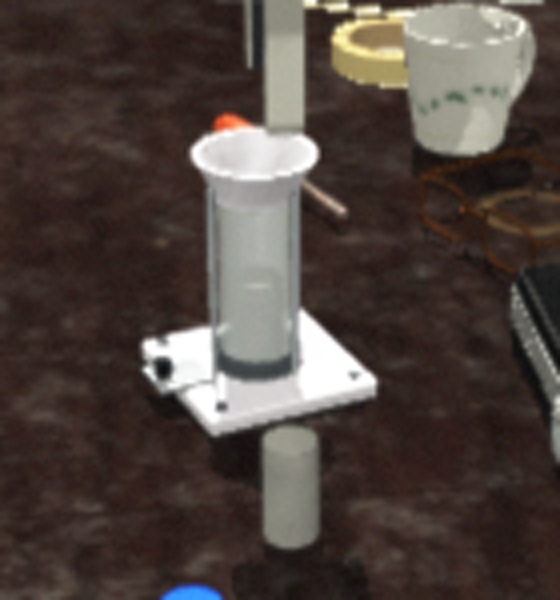

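Plug B is at the bottom of the tube, its top visible at about crop row 270. Now plug A at (0.479, 0.030).

>>> move_arm:
  moves:
    - [0,0.03,0,0,0,0,-1]
    - [0,0.03,0,0,0,0,-1]
    - [0,0.016,0,0,0,0,-1]
    - [0,0,0.03,0,0,0,-1]
    - [0,0,0.035,0,0,0,-1]
    - [0,0,0.02,0,0,0,-1]
    - [0,0,0,0,0,0,-1]
    - [0,0,0,0,0,0,-1]

```text
time_s: 13.1
position: [0.4782, 0.0306, 0.1132]
tcp_rot: [3.142, -0.0, -0.002]
contact_force: [-0.2, -0.1, -0.1]
width: 1.001
```

```bash
python3 - <<'E'
from h import *
s,im=wrist('pics/w9.png');print(s['time_s'],s['position'],s['tcp_rot'],s['width'],s['contact_force'])
im=np.array(im[:,:,::-1]);y0,y1,x0,x1=150,345,225,420
m=(im[y0:y1,x0:x1].min(2)>150).astype(np.uint8)
n,l,st,c=cv2.connectedComponentsWithStats(m);print(st[1:][st[1:,4]>100])
print([wonz(s,uv,.06).round(4) for uv in((313,250),(313,240),(313,230))])
E
```

```text
13.1 [0.47820378 0.03061649 0.11318136] [ 3.14156768e+00 -2.05799152e-04 -2.35764037e-03] 1.0012161945957905 [-0.1878935  -0.13212719 -0.11028428]
[[  66   76   47   46 1344]]
[array([0.4782, 0.0313, 0.06  ]), array([0.4846, 0.0313, 0.06  ]), array([0.4909, 0.0313, 0.06  ])]
```

View pics/w9.png

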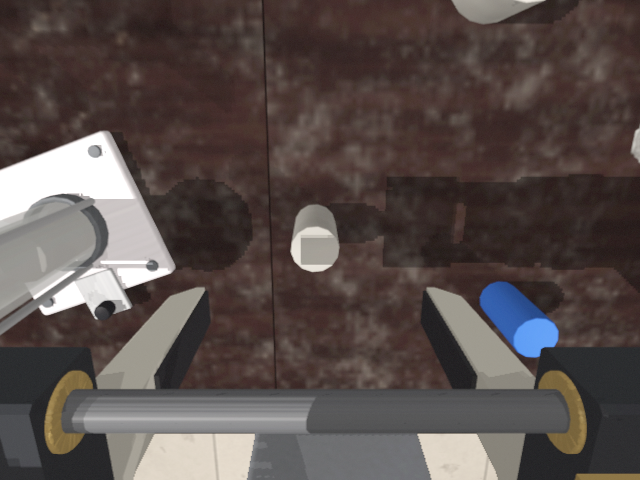

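A's top is centred at about (315,249), i.e. (0.479, 0.0305), right under the gripper. The blue plug at (520,320) is clear. Descending and gripping as before.

>>> move_arm:
  moves:
    - [0.0005,0,0.025,0,0,0,-1]
    - [0,0,0.03,0,0,0,-1]
    - [0,0,0.028,0,0,0,-1]
    - [0,0,0.018,0,0,0,-1]
    - [0,0,0.01,0,0,0,-1]
    - [0,0,0,0,0,0,-1]
    - [0,0,0,0,0,0,-1]

```text
time_s: 13.73
position: [0.4803, 0.0308, 0.0034]
tcp_rot: [-3.141, 0.0, -0.004]
contact_force: [0.0, 0.6, -0.5]
width: 0.998
```

>>> move_arm:
  moves:
    - [0,0,0,0,0,0,1]
    - [0,0,0,0,0,0,1]
    - [0,0,0,0,0,0,1]
    - [0,0,0,0,0,0,1]
    - [0,0,0,0,0,0,1]
    - [0,0,0,0,0,0,1]
    - [0,0,0,0,0,0,1]
    - [0,0,0,0,0,0,1]

```text
time_s: 14.4
position: [0.479, 0.0306, 0.0023]
tcp_rot: [-3.142, 0.0, 0.0]
contact_force: [-0.0, -0.2, 0.3]
width: 0.477
```

>>> move_arm:
  moves:
    - [0,0,0,0,0,0,1]
    - [0,0,0,0,0,0,1]
    - [0,0,0,0,0,0,1]
    - [0,0,0,0,0,0,1]

```text
time_s: 14.73
position: [0.4789, 0.0306, 0.0022]
tcp_rot: [-3.142, 0.0, 0.0]
contact_force: [-0.2, 0.0, -0.3]
width: 0.314
```

Gripped. Lifting to about 0.202, then over the mouth at (0.478, 0.206).

>>> move_arm:
  moves:
    - [0,0,0,0,0,0,1]
    - [0,0,-0.015,0,0,0,1]
    - [0,0,-0.03,0,0,0,1]
    - [0,0,-0.035,0,0,0,1]
    - [0,0,-0.035,0,0,0,1]
    - [0,0,-0.035,0,0,0,1]
    - [0,0,-0.035,0,0,0,1]
    - [0,0,-0.015,0,0,0,1]

```text
time_s: 15.4
position: [0.4809, 0.0308, 0.2066]
tcp_rot: [-3.141, 0.0, -0.011]
contact_force: [0.6, 0.8, -1.2]
width: 0.319
```

>>> move_arm:
  moves:
    - [0,-0.02,0,0,0,0,1]
    - [0,-0.035,0,0,0,0,1]
    - [0,-0.035,0,0,0,0,1]
    - [0,-0.035,0,0,0,0,1]
    - [0,-0.03,0,0,0,0,1]
    - [-0.001,-0.02,0,0,0,0,1]
    - [0,0,0,0,0,0,1]
    - [0,0,0,0,0,0,1]

```text
time_s: 16.07
position: [0.4771, 0.2065, 0.2017]
tcp_rot: [3.141, 0.005, -0.002]
contact_force: [-0.9, -0.1, -1.3]
width: 0.318
```

>>> move_arm:
  moves:
    - [0,0,0,0,0,0,1]
    - [0,0,0,0,0,0,1]
    - [0,0,0,0,0,0,1]

```text
time_s: 16.32
position: [0.4783, 0.2038, 0.2022]
tcp_rot: [3.141, -0.005, -0.0]
contact_force: [-0.9, 0.3, -0.6]
width: 0.323
```

>>> move_arm:
  moves:
    - [0,-0.001,0.015,0,0,0,1]
    - [0,0,0.015,0,0,0,1]
    - [0,0,0.015,0,0,0,1]
    - [0,0,0,0,0,0,1]
    - [0,0,0,0,0,0,1]

```text
time_s: 16.73
position: [0.4778, 0.2055, 0.157]
tcp_rot: [3.141, -0.003, -0.002]
contact_force: [1.0, 1.1, -0.2]
width: 0.315
```

>>> move_arm:
  moves:
    - [0,0,0.008,0,0,0,1]
    - [0,0,0.01,0,0,0,1]
    - [0,0,0.01,0,0,0,1]
    - [0,0,0,0,0,0,1]
    - [0,0,0,0,0,0,1]
    - [0,0,0,0,0,0,1]

```text
time_s: 17.23
position: [0.4782, 0.2068, 0.1293]
tcp_rot: [-3.141, 0.0, -0.0]
contact_force: [-0.6, 0.7, -1.3]
width: 0.316
```

```bash
python3 - <<'E'
from h import *
s,im=wrist('pics/w10.png');print(s['time_s'],s['position'],s['tcp_rot'],s['width'],s['contact_force'])
a=r.read_camera('side');a=cv2.resize(a[120:260,230:370,::-1],None,fx=4,fy=4,interpolation=cv2.INTER_CUBIC)
o=np.zeros((560,800,3),np.uint8);o[:,:400]=a[:,80:480];o[:280,400:]=cv2.resize(im[200:340,220:420,::-1],(400,280))
cv2.imwrite('pics/c10.png',o)
E
```

```text
17.2333 [0.47815529 0.20675803 0.1293062 ] [-3.14140221e+00  6.21530045e-05 -2.21410124e-04] 0.31634462683285663 [-0.63197449  0.68790126 -1.25557334]
```

View pics/c10.png

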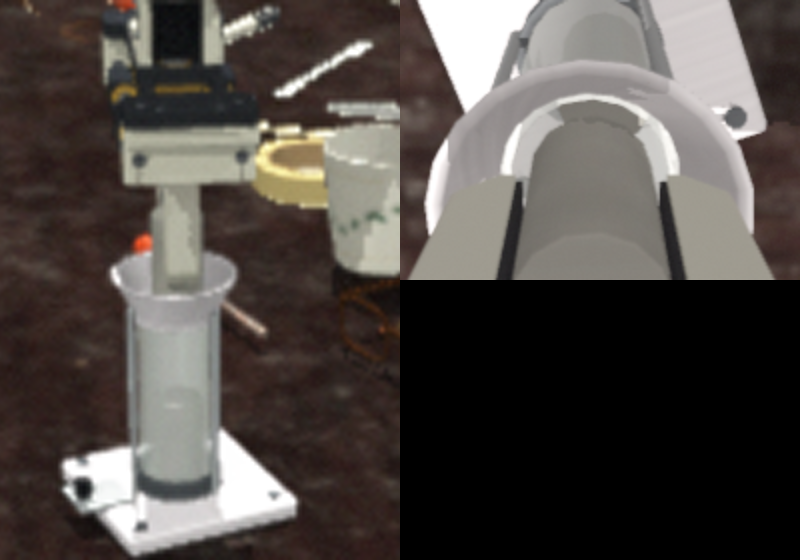

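The plug is again concentric with the bore and inside the funnel with no force. Releasing, then retreating up and away.

>>> move_arm:
  moves:
    - [0,0,0.001,0,0,0,1]
    - [0,0,0,0,0,0,-1]
    - [0,0,0,0,0,0,-1]
    - [0,0,0,0,0,0,-1]
    - [0,0,0,0,0,0,-1]
    - [0,0,0,0,0,0,-1]
    - [0,0,0,0,0,0,-1]
    - [0,0,0,0,0,0,-1]

```text
time_s: 18.0
position: [0.4781, 0.2066, 0.1283]
tcp_rot: [-3.141, 0.0, -0.0]
contact_force: [0.7, 1.1, 0.4]
width: 0.773
```

>>> move_arm:
  moves:
    - [0,0,-0.01,0,0,0,-1]
    - [0,0,-0.03,0,0,0,-1]
    - [0,0,-0.035,0,0,0,-1]
    - [0,0.01,-0.01,0,0,0,-1]
    - [0,0.035,0,0,0,0,-1]
    - [0,0.035,0,0,0,0,-1]
    - [0,0.035,0,0,0,0,-1]
    - [0,0.02,0,0,0,0,-1]

```text
time_s: 18.67
position: [0.4778, 0.0666, 0.2139]
tcp_rot: [3.139, -0.008, 0.001]
contact_force: [0.4, 0.0, 0.7]
width: 1.005
```

>>> move_arm:
  moves:
    - [0,0,0,0,0,0,-1]
    - [0,0,0,0,0,0,-1]
    - [0,0,0,0,0,0,-1]
    - [0,0,0,0,0,0,-1]
    - [0,0,0,0,0,0,-1]
    - [0,0,0,0,0,0,-1]

```text
time_s: 19.17
position: [0.4779, 0.0729, 0.2133]
tcp_rot: [-3.141, -0.004, 0.0]
contact_force: [-0.1, 0.2, 0.1]
width: 0.995
```

```bash
python3 - <<'E'
from h import *
s,im=wrist('pics/w11.png');print(s['time_s'],s['position'],s['width'],s['contact_force'])
a=r.read_camera('side');cv2.imwrite('pics/s11.png',a[:,:,::-1])
b=cv2.resize(a[150:290,230:370,::-1],None,fx=4,fy=4,interpolation=cv2.INTER_CUBIC);cv2.imwrite('pics/c11.png',b)
E
```

```text
19.1667 [0.47791517 0.0729201  0.21325557] 0.9953331813198614 [-0.10859878  0.21606872  0.10741334]
```

View pics/c11.png

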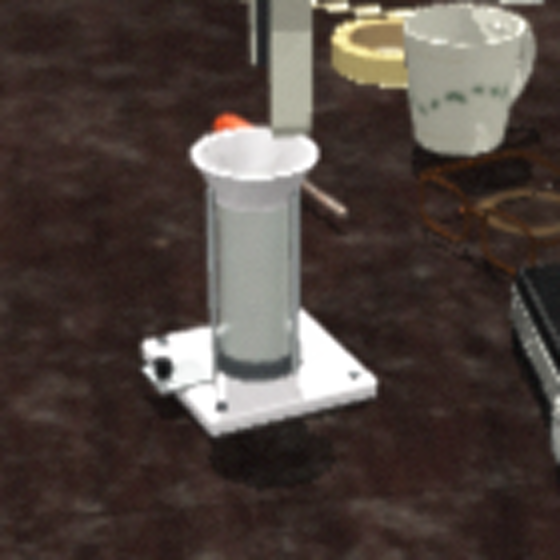

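View pics/s11.png

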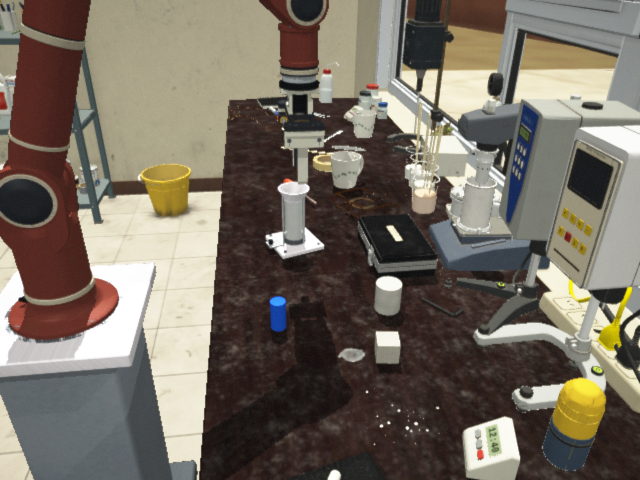

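View pics/w11.png

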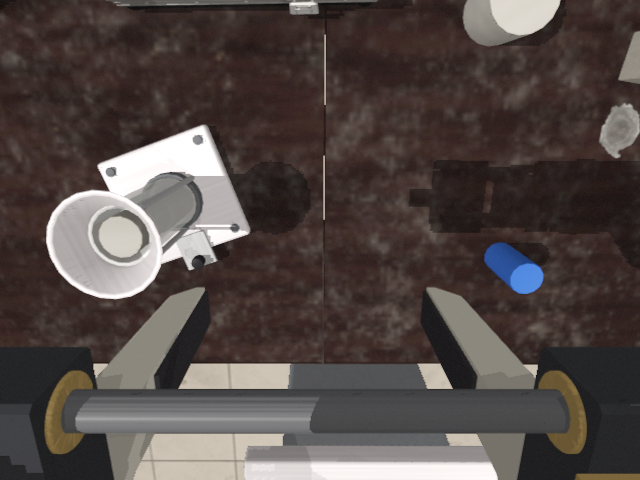

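The second plug's round top shows inside the funnel throat at about (120,236). The tube is evenly grey from floor to neck, and the blue plug, thick cylinder and cube are unmoved. I'll do a quick size check on the height of that top, then hand in.

```bash
python3 - <<'E'
from h import *
s=r.state();im=cv2.imread('pics/w11.png');cv2.imwrite('pics/c12.png',cv2.resize(im[180:310,40:200],None,fx=4,fy=4))
for z in(.072,.132,.15):
    c,d=wray(s,(120,236));print(z,wonz(s,(120,236),z).round(4),np.linalg.norm(wonz(s,(97,236),z)-wonz(s,(145,236),z)).round(4))
b=r.read_camera('side').astype(int);a=cv2.imread('pics/side0.png')[:,:,::-1].astype(int)
for n,(x0,x1,y0,y1) in dict(blue=(268,289,295,334),thick=(373,404,274,318),cube=(373,402,330,365)).items():print(n,np.abs(a-b)[y0:y1,x0:x1].mean().round(2))
E
```

```text
0.072 [0.4595 0.233  0.072 ] 0.0397
0.132 [0.4781 0.2037 0.132 ] 0.0325
0.15 [0.4837 0.1949 0.15  ] 0.0303
blue 1.85
thick 1.62
cube 1.49
```

View pics/c12.png

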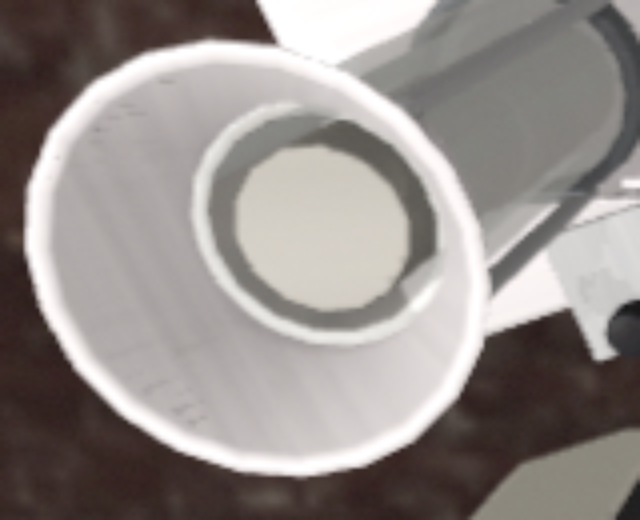

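The disc measures 44 px, about 30 mm at z=0.132, and lies on the axis, as expected for two stacked plugs (12 + 120 mm). Handing in.

```bash
python3 -c "
from plant import r
print(r.close_job())"
```

```text
the job is handed in; nothing more can be done
None
```

Both slim grey cylinders are in the feed tube, one standing on the other. I brought the lower end of each about 20 mm into the funnel before letting go, and handed the job in at about 19 s.

**Failed grasp:** the first grasp closed on nothing. The real fingertips sit about 29 mm above the reported TCP, not 17 mm ahead of it as the description says. I measured this from the side and wrist cameras, gripped about 40 mm lower, and the plug had not been disturbed.

**Last checks:**
- **Stack height:** the upper plug's top face measures about 30 mm across at z = 0.132 m and lies on the tube axis, which matches two plugs standing on the 12 mm floor.
- **Bystanders:** the thick cylinder, the cube and the blue look-alike show no change in the side view.
- **Robot:** the gripper is open and clear of everything, with contact force near zero.
- **Disagreement:** in the first measurements the side and top cameras differed by about 2–5 mm, and the side camera on its own put the rim about 11 mm off. I positioned by the wrist camera, which agreed with the two-camera estimates to about 2 mm.

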